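# Hang the radius bar on its pivot post and set the cap nut's running clearance

## Robot

A 6-joint arm with a two-finger parallel gripper is mounted at the origin on a cart in front of the work surface, level with it; the furniture and walls round the work are solid. World frame = base frame: x ahead of the robot, y to its left, z up, the work surface at z = 0. Lengths are in mm, angles in rad, forces in N, time in s.
With the tool pointing down it reaches from about 400 to 825 mm from the base axis. Payload 7 kg.
Tool frame: the origin (TCP) lies midway between the tips of the shut fingers; the grasp point (between the pads) lies 19 mm behind it; z points along the fingers, y is the line along which they close (so a half turn about z gives the same grasp; the last joint's range is limited). The gripper opens to 88 mm and grips with 3 to 60 N. Pads are 19 mm wide; open, the fingers measure 130 mm over their backs; the gripper's body (78 mm by 193 mm) begins 47 mm behind the grasp point.
Start: joints at [1.605, 0.359, 0.012, 0, -1.224, -0.288], TCP at [169.492, 653.351, 226.561] pointing down, gripper open.
Joint ranges: [-3.07, 3.07], [-1.43, 2.12], [-1.02, 1.25], [-3.03, 1.67], [-3.05, -0], [-3.03, 3.03]. Speed limits (rad/s): [2.39, 2.39, 3.01, 3.14, 3.14, 3.14].

## Interface

Orientations are given as a unit quaternion [x, y, z, w].
In Python, from workcell import env, imaging gives the robot as it stands.
- The arm moves only by the shell command python3 -m inch 'ROWS' [OPENING] [FORCE]. ROWS is JSON, a list of rows, each a list of 4 numbers: the shift along the tool's x, y, z in cm, then the turn about the tool's z in degrees. A call has exactly 8 rows; each row is the pose to reach, as a shift and turn from the pose commanded when the call began, along the tool's axes at that moment; what a row does not reach only later rows make up. A row lasts 1/10 s, in which the tool goes at most 50 mm and 8.59 degrees, less where a joint would pass 70% of its speed; a pose out of reach is approached as far as the arm can. A call with a gripper value outside its range is refused whole. OPENING is the opening, from -1 (shut) to 1 (fully open), set as the call begins (- or left out, the last holds). The fingers move at their own pace and stop on an object; FORCE is the grip in N (left out, the last holds). Time passes only in rows, so rows that repeat a pose let the fingers close, or fill a call up. It gives the time, the measured TCP pose, the force, the opening and the grip force at its end, in the units of the state.
- env.read_state(): the state, without advancing time (a new reading comes with each control period).
- imaging.camera(name): name is "scene" or "top" or "wrist"; returns a dict with "pixels" (400x640x3 uint8, blue, green, red), "camera_matrix" (3x3 intrinsics, pixels), "cam_to_world" (4x4, takes a point from camera to world coordinates). Camera axes: x right, y up, looking along -z (the intrinsics and any distortion apply to the point x, -y, -z); pixel columns grow to the right and rows downward; lengths in mm; the calibration is good to about 2 mm. The wrist camera is an equidistant fisheye: a pixel r from the principal point sees the ray r / f radians off the axis. A picture is of the moment at which its call begins. There is no depth.
- env.finish_job(): hands the job in; it is judged then, once.
The state is a dict: "time": time; "joint_positions": joint angles; "joint_velocities": joint speeds; "joint_efforts": joint torques, N m; "position": TCP position; "tcp_rot": TCP orientation; "ft_force": force on the tool from outside, world axes, zero at the start; "torque": the same for the moment, N m; "gripper_width": finger opening in mm; "grasp_force": force on a finger pad.
Only numpy, scipy, OpenCV 4.12 (cv2) and the standard library are available. Lean on these libraries where they do the work, as an engineer would, in place of code of your own. Each camera call takes 0.05 s, during which the arm holds its last target. There are 200 camera calls.

## Task

Get the arc-cutting jig ready: hang the radius bar on the jig's pivot post by its keyhole eye - round hole down over the brass knurled nut, then draw the bar back so that the post sits at the closed end of the slot - and leave it lying flat on the green bed. Then screw the knurled nut down clockwise (seen from above) until it bottoms, back it off a quarter turn so the bar can swing freely, and finish while still gripping the nut at that setting, so it cannot creep while I tighten its lock screw; leave the other things on the board where they are.

Things in the scene. Friction and masses are not known exactly. Their poses are not given: they have to be found in the camera images.
- jig_bed: Green bed of the jig, fixed to the board: 260 x 130 x 16 mm, top face 16 mm above the board. Origin at the centre of its underside; its x axis runs along its length towards the post's end. The pivot post stands 85 mm from the origin along +x, 45 mm from that end. The bed's direction varies from run to run.
- post_foot (a point): The pivot post's axis at the bed's top face. From here a plain collar 12 mm in diameter rises 7.6 mm; above it is the thread, with the knurled nut on it. Axes as the bed's.
- nut_turn (a joint): Turn of the knurled nut on its thread (rad): 0 = bottomed on the collar (a hard stop), growing as it is unscrewed (counter-clockwise seen from above). Right-handed thread, 4 mm lift a turn (0.64 mm a radian). It starts 3.5 to 5.5 rad up, turns with light friction (about 0.03 N m) and stays where it is left.
- knurled_nut: Brass knurled cap nut, 31 mm in diameter, 33 mm tall, captive on the post and already started on the thread; origin at the centre of its underside, z up; it turns and sinks with the thread. The underside is 7.6 mm above the bed's top when bottomed. A white line on its top runs from the centre along its own +x to the lock screw. Grip it across its diameter in its upper half: the bar's head lies under it once hung.
- bar_grip (a point): Centre (17 mm up) of the radius bar's beech grip, 50 mm along x, 24 mm across y, and 34 mm tall in all from the bar's underside; grip it across y. x points along the bar to its keyhole eye, z up. The radius bar is a loose flat grey steel piece of 0.24 kg, 24 mm wide, 7 mm thick, from 95 mm behind the grip to 117 mm ahead of it (flat underside, 17 mm below this point); its head round the eye is 51 mm wide. Its centre of mass is about 8 mm ahead of the grip.
- bar_eye (a point): Centre of the round hole (34 mm in diameter, passes over the nut) of the bar's keyhole, at the bar's underside, 75 mm along the bar's x from the grip. Axes as the bar's.
- bar_seat (a point): Centre of the rounded closed end of the keyhole's slot (13.6 mm wide, takes the post's 12 mm collar but not the nut), at the bar's underside, 99 mm along the bar's x from the grip, 24 mm beyond the eye. The bar is home when this point is on the post's axis and the bar lies on the bed: drop the eye over the nut, then pull the bar 24 mm towards its grip.
- weight_block: Bystander: steel paper weight with a turned wooden knob, 50 x 62 x 48 mm; origin under its centre.
- awl: Bystander: awl with a turned wooden handle, 132 mm long along its y; origin under its centre.
- hole_punch1: Bystander: steel hollow punch, 104 mm long, 18 mm thick; origin under its centre.
- blanks_tan: Bystander: banded stack of tan leather blanks, 93 x 60 x 21 mm; origin under its centre.
- blanks_navy: Bystander: banded stack of oval navy leather blanks, 83 x 50 x 19 mm; origin under its centre.

How it is judged:
By the outcome, as a careful person would: the job done as asked, in the order asked, and still so for the second after the job is handed in, while the arm keeps its last pose, push and grip.
It also fails if it takes over 72 s, if anything falls off the work surface, if the arm or the gripper's body presses on something with over 40 N, if the wrist force passes 120 N, or if a joint passes its speed limit or range.

## Working session

There is one attempt and no reset: what is moved stays moved. The work goes in short steps, Python scripts to look and compute and a shell command to move; the robot and the scene stay as the last step left them, time stands still between calls to the robot, and variables do not carry over. Pictures are saved under pics/ and viewed, at most 10 in all, crops included, and the job is handed in when it is done.

```bash
ls; mkdir -p pics
python3 - <<'E'
from workcell import env, imaging
import cv2,numpy as np,pickle
for n in("scene","top","wrist"):
    c=imaging.camera(n); cv2.imwrite(f'pics/{n}0.png',c['pixels']); pickle.dump(c,open(f'pics/{n}0.pkl','wb'))
    print(n,np.round(c['camera_matrix'],1).tolist(),np.round(c['cam_to_world'],3).tolist(),[k for k in c])
a=cv2.imread('pics/top0.png');b=cv2.imread('pics/scene0.png')
s=env.read_state();print({k:np.round(v,3).tolist() for k,v in s.items()})
E
```

```text
pics
scene [[362.1, 0.0, 314.7], [0.0, 362.1, 204.1], [0.0, 0.0, 1.0]] [[-0.799, 0.242, -0.55, -100.238], [-0.601, -0.336, 0.725, 651.45], [-0.01, 0.91, 0.414, 520.82], [0.0, 0.0, 0.0, 1.0]] ['pixels', 'camera_matrix', 'cam_to_world']
top [[376.4, 0.0, 321.8], [0.0, 376.4, 196.9], [0.0, 0.0, 1.0]] [[0.249, 0.947, -0.206, 307.367], [-0.969, 0.243, -0.051, -160.963], [0.001, 0.212, 0.977, 1033.248], [0.0, 0.0, 0.0, 1.0]] ['pixels', 'camera_matrix', 'cam_to_world']
wrist [[309.7, 0.0, 317.1], [0.0, 309.7, 195.6], [0.0, 0.0, 1.0]] [[-0.25, 0.921, 0.299, 251.624], [-0.968, -0.238, -0.076, 632.267], [0.001, -0.308, 0.951, 384.295], [0.0, 0.0, 0.0, 1.0]] ['pixels', 'camera_matrix', 'cam_to_world']
{'time': 0.15, 'joint_positions': [1.605, 0.359, 0.011, -0.0, -1.224, -0.288], 'joint_velocities': [-0.001, -0.002, 0.002, 0.001, -0.0, 0.0], 'joint_efforts': [-0.001, -58.327, 29.329, 7.001, 0.009, -0.0], 'position': [169.44, 653.025, 225.845], 'tcp_rot': [0.992, -0.127, -0.0, 0.001], 'ft_force': [0.561, 0.212, 0.488], 'torque': [-0.01, -0.086, -0.04], 'grasp_force': 0.0, 'gripper_width': 87.426}
```

View pics/top0.png

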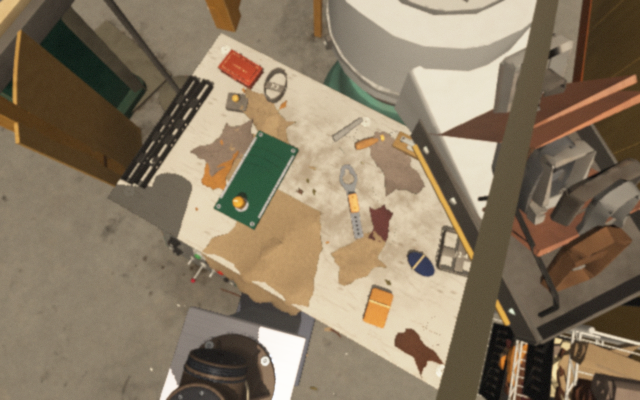

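View pics/scene0.png

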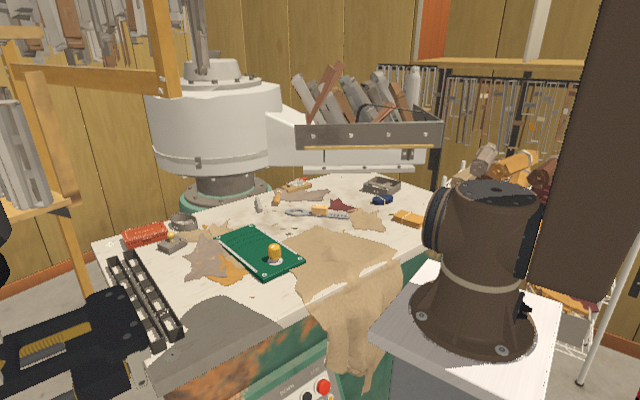

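The top view shows the bed with the nut at about (240,202). The bar's eye is at (347,175), its orange grip at (353,203) and its tail at (358,237). In the scene view the nut is at (274,253) and the grip at (320,210).

```bash
cat > h.py <<'E'
from workcell import env, imaging
import cv2,numpy as np,pickle
from scipy.spatial.transform import Rotation as R
def snap(n,f):
    c=imaging.camera(n); cv2.imwrite(f'pics/{f}.png',c['pixels']); pickle.dump(c,open(f'pics/{f}.pkl','wb')); return c
def ray(c,px,fish=False):
    K=c['camera_matrix'];T=c['cam_to_world']
    u=(px[0]-K[0,2])/K[0,0];v=(px[1]-K[1,2])/K[1,1]
    if fish:
        r=np.hypot(u,v)+1e-9;d=np.array([u/r*np.sin(r),-v/r*np.sin(r),-np.cos(r)])
    else: d=np.array([u,-v,-1.])
    return T[:3,3],T[:3,:3]@d
def onz(c,px,z,fish=False):
    o,d=ray(c,px,fish);return o+d*(z-o[2])/d[2]
def proj(c,P,fish=False):
    K=c['camera_matrix'];T=c['cam_to_world']
    p=T[:3,:3].T@(np.asarray(P,float)-T[:3,3]);x,y,z=p[0],-p[1],-p[2]
    if fish:
        rr=np.hypot(x,y)+1e-9;t=np.arctan2(rr,z);x,y=x/rr*t,y/rr*t
    else:x,y=x/z,y/z
    return np.array([K[0,0]*x+K[0,2],K[1,1]*y+K[1,2]])
def hsv(c): return cv2.cvtColor(c['pixels'],cv2.COLOR_BGR2HSV)
def blobs(m,a=20):
    n,l,s,ce=cv2.connectedComponentsWithStats(m.astype(np.uint8))
    return [(int(s[i,4]),ce[i].round(1),l==i) for i in range(1,n) if s[i,4]>=a]
def tocmd(dw):  # world shift mm -> tool axes cm, from measured pose
    s=env.read_state();return (R.from_quat(s['tcp_rot']).inv().apply(dw)/10).round(2)
E
python3 - <<'E'
from h import *
c=pickle.load(open('pics/top0.pkl','rb'));H=hsv(c)
h,s,v=H[...,0],H[...,1],H[...,2]
roi=np.zeros(h.shape,bool);roi[120:240,200:400]=1
g=roi&(h>60)&(h<95)&(s>110)
a,ce,m=max(blobs(g),key=lambda b:b[0]);cn=np.argwhere(m)[:,::-1].astype(np.float32)
P=np.array([onz(c,p,16)[:2] for p in cn],np.float32)
r=cv2.minAreaRect(P);print('bed',a,r,cv2.boxPoints(r).round(0).tolist())
o=roi&(h>8)&(h<28)&(s>140)&(v>140)
for a,ce,m in blobs(o): print('or',a,ce,onz(c,ce,34).round(),onz(c,ce,58).round())
mn=(roi&(s<60)&(v<170)); 
for a,ce,m in blobs(mn,15): print('grey',a,ce,onz(c,ce,5).round())
print('wrist cam tool offset',)
a=c['pixels'][120:250,200:400];cv2.imwrite('pics/topc.png',cv2.resize(a,None,fx=4,fy=4,interpolation=cv2.INTER_CUBIC))
E
```

```text
bed 2147 ((528.0050048828125, 83.34174346923828), (113.81009674072266, 247.5605926513672), 76.6706771850586) [[394.0, 57.0], [635.0, -1.0], [662.0, 110.0], [421.0, 167.0]]
or 33 [397.3 142.9] [ 720. -275.   34.] [ 710. -272.   58.]
or 132 [365.5 142.9] [ 698. -189.   34.] [ 689. -188.   58.]
or 493 [218.2 174.6] [507. 183.  34.] [502. 175.  58.]
or 27 [351.4 196.6] [ 538. -186.   34.] [ 533. -185.   58.]
or 96 [238.2 202.1] [447. 107.  34.] [444. 101.  58.]
or 37 [352.5 207. ] [ 511. -196.   34.] [ 506. -195.   58.]
grey 79 [344.  129.2] [ 735. -119.    5.]
grey 25 [259.5 133.8] [660. 115.   5.]
grey 174 [232.5 182.2] [502. 147.   5.]
grey 25 [293.1 149.7] [637.   8.   5.]
grey 225 [277.  184.1] [528.  25.   5.]
grey 271 [347.9 178.5] [ 593. -165.    5.]
grey 41 [243.7 205.2] [447.  98.   5.]
grey 196 [356.3 225.3] [ 470. -219.    5.]
grey 28 [251.5 223.6] [403.  62.   5.]
wrist cam tool offset
```

View pics/topc.png

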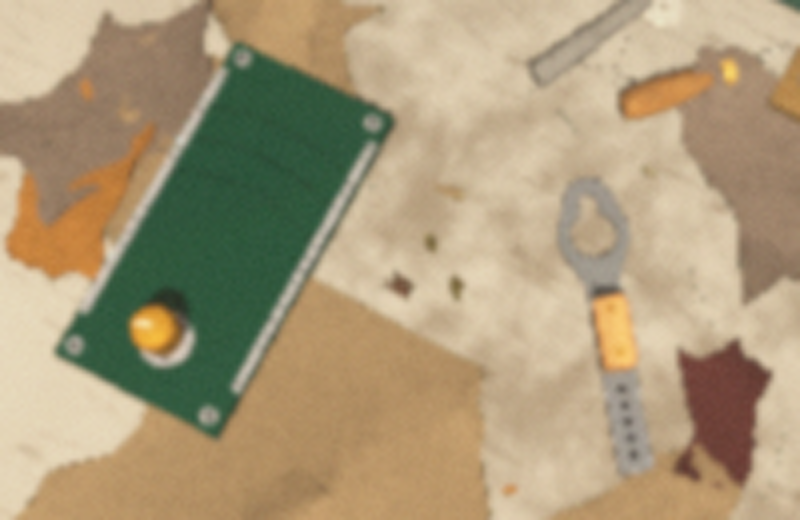

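```bash
python3 - <<'E'
from h import *
c=pickle.load(open('pics/top0.pkl','rb'))
f=lambda x,y:np.array([x/4+200-.4,y/4+120-.4])
e=onz(c,f(593,225),7);t=onz(c,f(636,468),7);g=onz(c,f(616,332),34);tip=onz(c,f(585,180),7)
print(e,t,g,tip,np.linalg.norm((tip-t)[:2]),'212?',np.degrees(np.arctan2(*(tip-t)[1::-1])))
E
python3 -m inch '[[3,3,0.1,8],[8,8,0.3,16],[12,12,0.5,24],[15,15,0.6,32],[18,18,0.7,40],[21,21,0.8,48],[24,24,0.9,55],[26,26,1,60]]'
```

```text
[ 600.26864176 -163.05242193    7.        ] [ 440.7013485  -231.67072052    7.        ] [ 523.49985871 -195.65667404   34.        ] [ 631.05878317 -149.78350693    7.        ] 207.22323393110983 212? 23.27621823785405
time: 0.95
position: [356.6, 333.5, 216.6]
tcp_rot: [0.794, -0.608, -0.0, 0.0]
ft_force: [0.6, 0.8, -0.0]
gripper_width: 87.7
grasp_force: 0.0
```

```bash
python3 -m inch '[[4,-1,0.2,8],[9,-3,0.4,16],[14,-4.3,0.6,24],[19,-6,0.8,32],[24,-7.3,1,40],[28,-8.5,1.2,48],[32,-10,1.4,56],[36,-11,1.6,64]]'
```

```text
time: 1.75
position: [558.9, 16.7, 200.3]
tcp_rot: [-0.351, 0.936, -0.0, -0.0]
ft_force: [0.2, 0.9, 0.1]
gripper_width: 87.6
grasp_force: 0.0
```

```bash
python3 -m inch '[[0.6,-4,0,5],[1.4,-8,0,10],[2.2,-12,0,14],[3,-16,0,17],[3,-18,0,17.8],[3,-18,0,17.8],[3,-18,0,17.8],[3,-18,0,17.8]]'
python3 - <<'E'
from h import *
c=snap('wrist','w1')
print(env.read_state()['joint_positions'])
E
```

```text
time: 2.55
position: [654.1, -135.4, 200.4]
tcp_rot: [-0.205, 0.979, 0.0, -0.0]
ft_force: [0.5, -0.2, 0.3]
gripper_width: 87.4
grasp_force: 0.0
[ 8.73394571e-02  3.63038900e-01 -4.12956583e-02 -1.46373145e-04
 -1.16638885e+00 -1.24406497e+00]
```

View pics/w1.png

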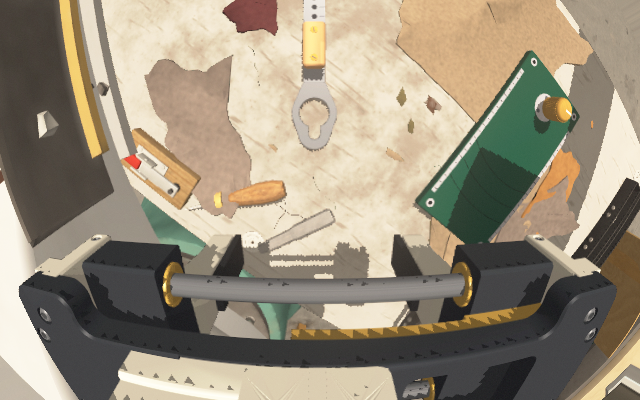

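The wrist view shows the keyhole's round hole at about (314,109) with its slot running down to (315,138). The grip is at (314,43) and the nut at (562,108).

```bash
cat > bar.py <<'E'
from h import *
def eyefit(c,x0,x1,y0,y1,z=7,lo=None):
    S=cv2.GaussianBlur(hsv(c),(3,3),0)[...,1].astype(int)
    roi=S[y0:y1,x0:x1];t,_=cv2.threshold(roi.astype(np.uint8),0,255,cv2.THRESH_OTSU)
    m=roi<=t   # grey
    l=[b for b in blobs(m,150)];m=max(l,key=lambda b:b[0])[2]
    # hole = non-grey component not touching the border
    hs=[b for b in blobs(~m,60) if not(b[2][0].any() or b[2][-1].any() or b[2][:,0].any() or b[2][:,-1].any())]
    h=max(hs,key=lambda b:b[0])[2]
    cn=max(cv2.findContours(h.astype(np.uint8),cv2.RETR_EXTERNAL,cv2.CHAIN_APPROX_NONE)[0],key=len)[:,0]+[x0,y0]
    H=np.array([onz(c,p,z,True)[:2] for p in cn]);
    px=np.argwhere(h)[:,::-1]+[x0,y0]
    A=np.array([onz(c,p,z,True)[:2] for p in px]).astype(np.float32)
    return t,H,A
E
python3 - <<'E'
from bar import *
c=pickle.load(open('pics/w1.pkl','rb'))
s=env.read_state();q=R.from_quat(s['tcp_rot']);p=np.array(s['position'])
t,H,A=eyefit(c,280,350,72,160)
T=lambda X:((np.c_[X,np.zeros(len(X))]-[*p[:2],0])@q.as_matrix())[:,:2]
a=T(A);print('thr',t,'n',len(a),'ext x',a[:,0].min(),a[:,0].max(),'y',a[:,1].min(),a[:,1].max())
for x in np.arange(np.ceil(a[:,0].min()/4)*4,a[:,0].max(),4):
    w=a[abs(a[:,0]-x)<2];print(round(x),w[:,1].min().round(1),w[:,1].max().round(1),end=' | ')
Hh=hsv(c);o=(Hh[...,0]>8)&(Hh[...,0]<28)&(Hh[...,1]>110)&(Hh[...,2]>150);o[:, :295]=0;o[:,335:]=0;o[75:]=0
m=max(blobs(o),key=lambda b:b[0]);pts=np.argwhere(m[2])[:,::-1]
G=T(np.array([onz(c,u,34,True)[:2] for u in pts]));print('\ngrip',m[0],G.min(0),G.max(0),G.mean(0),cv2.minAreaRect(G.astype(np.float32)))
n=onz(c,(562,108),50,True);print('nut',n)
E
```

```text
thr 40.0 n 827 ext x 38.304387723550896 84.03418419848141 y -20.477739591829604 13.293618371577335
40 -9.3 2.1 | 44 -10.4 2.1 | 48 -10.4 2.1 | 52 -11.5 4.3 | 56 -17.1 10.0 | 60 -19.4 11.1 | 64 -20.5 12.2 | 68 -20.5 13.3 | 72 -20.4 12.2 | 76 -18.2 11.0 | 80 -15.9 8.7 | 84 -10.3 3.1 | 
grip 244 [117.69147503 -14.62601164] [164.39840472   6.94171529] [136.69224455  -3.1762353 ] ((141.0457305908203, -3.8420352935791016), (21.55831527709961, 46.7096061706543), 89.98758697509766)
nut [442.32130054 103.85695297  50.        ]
```

```bash
python3 -m inch '[[1.7,4.2,0,-8],[3.4,8.4,0,-16],[5,12.6,0,-24],[6.7,16.8,0,-32],[8.4,21,0,-40],[10,25.2,0,-48],[11.7,29.2,0,-56],[13.1,32.9,0,-64]]'; python3 -m inch '[[0,0,0,-8],[0,0,0,-16],[0,0,0,-24],[0,0,0,-32],[0,0,0,-40],[0,0,0,-48],[0,0,0,-56],[0,0,0,-64]]';python3 -m inch '[[0,0,0,-8],[0,0,0,-15],[0,0,0,-15],[0,0,0,-15],[0,0,0,-15],[0,0,0,-15],[0,0,0,-15],[0,0,0,-15]]'
python3 - <<'E'
from h import *
c=snap('wrist','w2')
s=env.read_state();print(s['joint_positions'])
E
```

```text
time: 3.4
position: [400.5, 113.9, 201.0]
tcp_rot: [-0.695, 0.719, 0.0, 0.001]
ft_force: [0.2, 0.8, 1.2]
gripper_width: 87.5
grasp_force: 0.0
time: 4.2
position: [401.9, 113.1, 200.9]
tcp_rot: [0.97, -0.241, 0.0, -0.001]
ft_force: [0.0, 0.0, 0.4]
gripper_width: 87.5
grasp_force: 0.0
time: 5.0
position: [402.5, 112.7, 200.5]
tcp_rot: [0.993, -0.116, -0.0, 0.0]
ft_force: [0.5, 0.4, -0.6]
gripper_width: 87.5
grasp_force: 0.0
[ 7.49735683e-01 -6.02316125e-02 -5.56521097e-01 -1.77142000e-06
 -1.07461833e+00  5.87756659e-01]
```

View pics/w2.png

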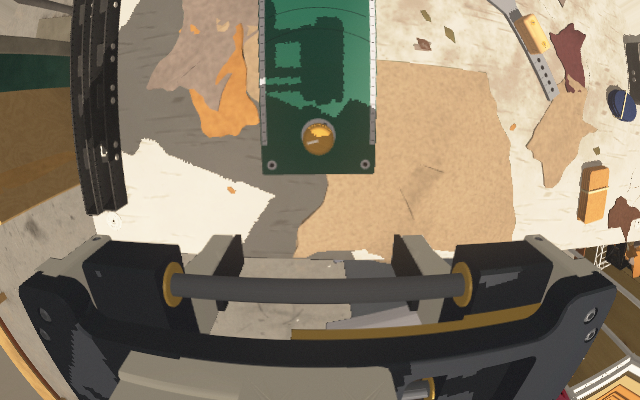

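The wrist view shows the nut at about (318,138), with its white line pointing lower-left to about (307,142). The bed's long edges run nearly vertical in the picture, at columns 262 and 374.

Run:
```python
from bar import *
c=pickle.load(open('pics/w2.pkl','rb'))
s=env.read_state();q=R.from_quat(s['tcp_rot']);p=np.array(s['position'])
tool=lambda X:((np.asarray(X)-p)@q.as_matrix())[...,:2].round(1)
Hh=hsv(c);h,S,v=[Hh[...,i].astype(int) for i in range(3)]
m=~((h>55)&(h<100)&(S>60))&(S>90);r=np.zeros_like(m);r[112:166,292:346]=1;m=m&r
b=max(blobs(m),key=lambda b:b[0])[2];ys,xs=np.where(b);print(b.sum(),xs.min(),xs.max(),ys.min(),ys.max())
for z in(57,59,60.5):
    P=[onz(c,u,z,True) for u in[(xs.min()-.5,140),(xs.max()+.5,140),(318,ys.max()+.5)]]
    t=tool(P);print(z,t.tolist(),'diam',np.round(t[0,1]-t[1,1],1),'cx',t[2,0]+15.5,'cy',(t[0,1]+t[1,1])/2)
# bed edges
g=(h>60)&(h<95)&(S>90);g[:, :255]=0;g[:,385:]=0
for y in(20,60,100,160):
    x=np.where((hsv(c)[y,250:390,0]>55)&(hsv(c)[y,250:390,0]<100)&(hsv(c)[y,250:390,1]>60))[0]+250
    print(y,tool(onz(c,(x.min()-.5,y),16,True)),tool(onz(c,(x.max()+.5,y),16,True)))
yy=np.where(g[:,318])[0];print('end',tool(onz(c,(340,np.where(g[:,340])[0].max()+.5),16,True)))
print(tool(onz(c,(308,142),59,True)),s['position'])
a=c['pixels'][100:185,255:385];cv2.imwrite('pics/w2c.png',cv2.resize(a,None,fx=5,fy=5,interpolation=cv2.INTER_CUBIC))
```

```text
772 303 333 123 155
57 [[44.1, -14.8], [44.2, 15.6], [28.6, 0.4]] diam -30.4 cx 44.1 cy 0.39999999999999947
59 [[44.4, -14.7], [44.4, 15.5], [29.0, 0.4]] diam -30.2 cx 44.5 cy 0.40000000000000036
60.5 [[44.6, -14.6], [44.6, 15.4], [29.2, 0.4]] diam -30.0 cx 44.7 cy 0.40000000000000036
20 [175.6 -58.2] [175.5  55.6]
60 [129.  -56.9] [129.1  55.5]
100 [ 84.1 -57.3] [84.2 57.1]
160 [ 16.  -45.4] [16.  38.4]
end [69.5 24.6]
[42.4 -9.4] [402.52679881 112.72590869 200.51723687]
```

View pics/w2c.png

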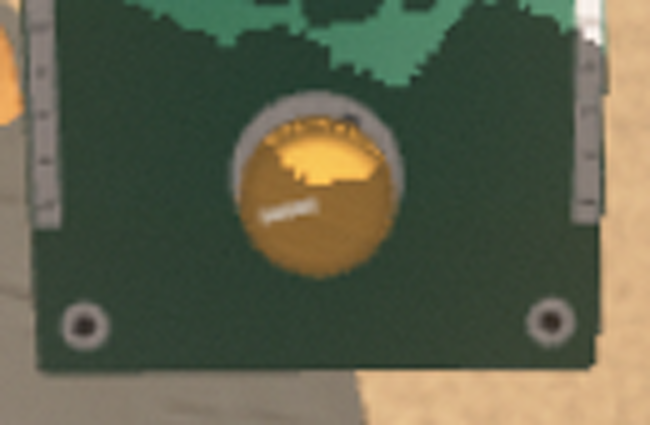

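```bash
python3 -m inch '[[2.4,3.4,0,8],[4.8,6.8,0,16],[7.2,10.2,0,24],[9.6,13.6,1,32],[12,17,2,40],[14.4,20.4,3,48],[16.8,23.8,4,56],[19.1,27.2,5,64]]'; python3 -m inch '[[0,0,1,8],[0,0,2,16],[0,0,3,24],[0,0,4,32],[0,0,5,40],[0,0,6,48],[0,0,7,56],[0,0,8,64]]';python3 -m inch '[[0,0,0,8],[0,0,0,15],[0,0,0,15],[0,0,0,15],[0,0,0,15],[0,0,0,15],[0,0,0,15],[0,0,0,15]]'
python3 - <<'E'
from h import *
s=env.read_state();c=snap('wrist','w3')
q=R.from_quat(s['tcp_rot']);p=np.array(s['position']);tx=q.as_matrix()[:,0]
print(p,np.degrees(np.arctan2(tx[1],tx[0])),tocmd(np.array([525.5,-195.8,6])-p))
tool=lambda X:((np.asarray(X)-p)@q.as_matrix())[...,:2].round(1)
Hh=hsv(c);o=(Hh[...,0]>8)&(Hh[...,0]<28)&(Hh[...,1]>110)&(Hh[...,2]>130)
for b in blobs(o,300): 
    pts=np.argwhere(b[2])[:,::-1];G=np.array([onz(c,u,34,True) for u in pts]);g=tool(G);print(b[:2],g.min(0),g.max(0),g.mean(0))
E
```

```text
time: 5.85
position: [526.1, -197.9, 149.9]
tcp_rot: [0.779, -0.627, -0.0, 0.0]
ft_force: [0.2, 0.3, 0.4]
gripper_width: 87.5
grasp_force: 0.0
time: 6.65
position: [525.6, -196.1, 70.0]
tcp_rot: [-0.328, 0.945, 0.0, -0.0]
ft_force: [-0.8, -0.3, 0.6]
gripper_width: 87.5
grasp_force: 0.0
time: 7.45
position: [525.6, -196.0, 70.6]
tcp_rot: [-0.205, 0.979, -0.0, 0.0]
ft_force: [-0.2, 0.4, -0.3]
gripper_width: 87.7
grasp_force: 0.0
[ 525.6323023  -196.00076714   70.63325049] -156.31035916745753 [0.   0.02 6.46]
(1736, array([319.2, 216. ])) [-22.3 -11.4] [30.7 11.9] [5.02235023 1.4859447 ]
(531, array([612.8, 257.9])) [-79.6 285.9] [-28.8 365.3] [-53.21054614 330.52015066]
(501, array([485. , 316.8])) [-108.1  118.6] [-91.3 199.5] [-97.46467066 155.56187625]
(330, array([403.2, 328.8])) [-108.1   46.2] [-96.2 102.9] [-100.39363636   74.30121212]
(331, array([335.2, 331.8])) [-107.3   -9.1] [-96.5  43.5] [-100.1978852   15.3755287]
(756, array([ 13.4, 378.2])) [-523.4 -828.7] [-269.2 -537.7] [-371.62275132 -617.67473545]
```

View pics/w3.png

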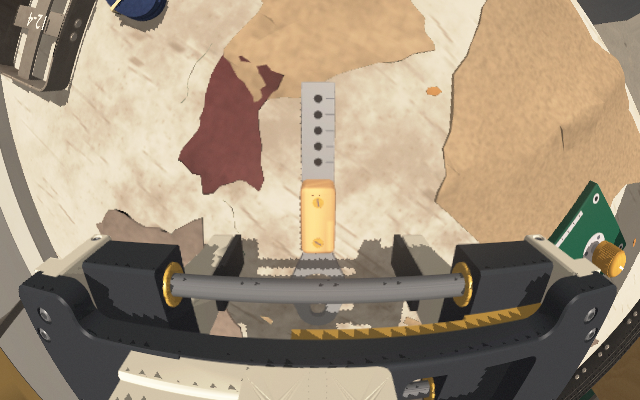

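The grip (318,218) sits centred between the open fingers and in line with them. I'll descend and close.

```bash
python3 -m inch '[[0,0,2,0],[0,0,4,0],[0,0,5.5,0],[0,0,6.2,0],[0,0,6.4,0],[0,0,6.4,0],[0,0,6.4,0],[0,0,6.4,0]]'; python3 -m inch '[[0,0,0,0],[0,0,0,0],[0,0,0,0],[0,0,0,0],[0,0,0,0],[0,0,0,0],[0,0,0,0],[0,0,0,0]]' -1 45;  python3 -m inch '[[0,0,-0.5,0],[0,0,-1,0],[0,0,-2,0],[0,0,-4,0],[0,0,-6,0],[0,0,-8,0],[0,0,-9,0],[0,0,-9,0]]'
```

```text
time: 8.3
position: [526.2, -196.0, 7.4]
tcp_rot: [-0.205, 0.979, -0.0, 0.001]
ft_force: [-0.3, -0.6, 0.2]
gripper_width: 87.9
grasp_force: 0.0
time: 9.1
position: [525.6, -196.0, 6.5]
tcp_rot: [-0.205, 0.979, 0.0, -0.0]
ft_force: [-0.6, -0.1, -0.3]
gripper_width: 29.1
grasp_force: 0.0
time: 9.9
position: [526.6, -196.0, 98.4]
tcp_rot: [-0.205, 0.979, -0.0, 0.002]
ft_force: [0.2, -0.3, -2.5]
gripper_width: 23.7
grasp_force: 45.0
```

Run:
```python
from h import *
c=snap('wrist','w4');s=env.read_state();q=R.from_quat(s['tcp_rot']);p=np.array(s['position']);
print(p,q.as_matrix()[2])
tl=lambda X,p,q:((np.asarray(X)-p)@q.as_matrix()).round(1)
c3=pickle.load(open('pics/w3.pkl','rb'))
p3=np.array([525.63,-196.0,70.63])
def go(c,p,zb,nm):
    S=hsv(c);o=(S[...,0]>8)&(S[...,0]<28)&(S[...,1]>110)&(S[...,2]>130);o[:,:280]=0;o[:,360:]=0;o[:120]=0;o[270:]=0
    b=max(blobs(o),key=lambda b:b[0]);ys,xs=np.where(b[2]);print(nm,xs.min(),xs.max(),ys.min(),ys.max())
    print(' grip back edge x, sides y',tl([onz(c,((xs.min()+xs.max())/2,ys.min()-.5),zb+34,True),onz(c,(xs.min()-.5,215),zb+34,True),onz(c,(xs.max()+.5,215),zb+34,True)],p,q).tolist())
go(c3,p3,0,'w3');go(c,p,p[2]-6.5,'w4')
cv2.imwrite('pics/w4c.png',c['pixels'][0:400,160:480])
```

```text
[ 525.77380405 -195.90164934   97.06652204] [-1.31511157e-03 -3.73354894e-04 -9.99999066e-01]
w3 300 335 180 252
 grip back edge x, sides y [[31.1, 0.3, 36.6], [6.2, -11.9, 36.6], [6.2, 12.5, 36.6]]
w4 293 341 210 269
 grip back edge x, sides y [[33.1, -0.5, -27.5], [30.4, -11.8, -27.5], [30.4, 10.8, -27.5]]
```

View pics/w4c.png

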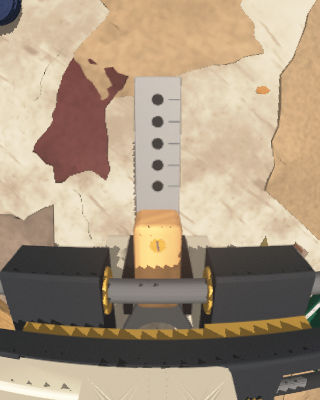

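The bar hangs straight in the jaws, with its tail edge at full-image row 77 and columns 295 to 340.

Run:
```python
from h import *
s=env.read_state();q=R.from_quat(s['tcp_rot']);p=np.array(s['position'])
c4=pickle.load(open('pics/w4.pkl','rb'));c3=pickle.load(open('pics/w3.pkl','rb'))
tl=lambda X,p:((np.asarray(X)-p)@q.as_matrix()).round(1)[:,:2].tolist()
def edges(c,y0,y1,nm,z,p):
    g=cv2.GaussianBlur(c['pixels'],(3,3),0).astype(int)
    S=hsv(c)[...,1].astype(int)
    # end row: along central columns, strongest change of saturation
    col=cv2.GaussianBlur(S.astype(np.float32),(3,3),0)[y0-12:y0+12,308:314].mean(1);d=np.diff(col);r=y0-12+np.argmax(abs(d))+.5
    out=[]
    for y in range(int(r)+8,int(r)+100,8):
        row=cv2.GaussianBlur(S.astype(np.float32),(3,3),0)[y-1:y+2].mean(0);d=np.diff(row)
        a=285+np.argmin(d[285:310])+.5;b=325+np.argmax(d[325:350])+.5
        out.append(((a+b)/2,y,b-a))
    print(nm,r,[(round(o[0],1),round(o[2])) for o in out]);print(tl([onz(c,(318,r),z,True)]+[onz(c,o[:2],z,True) for o in out],p))
edges(c3,82,170,'w3',7,np.array([525.63,-196.0,70.63]));edges(c4,77,170,'w4',p[2]-6.5+7,p)
```

```text
w3 81.5 [(np.float64(317.5), 34), (np.float64(317.5), 34), (np.float64(317.5), 34), (np.float64(317.5), 34), (np.float64(317.5), 34), (np.float64(317.5), 34), (np.float64(317.5), 34), (np.float64(318.0), 33), (np.float64(318.0), 33), (np.float64(317.5), 32), (np.float64(317.5), 32), (np.float64(317.5), 32)]
[[95.6, 0.5], [90.2, 0.2], [84.4, 0.2], [78.7, 0.2], [73.0, 0.2], [67.2, 0.2], [61.4, 0.2], [55.6, 0.3], [49.8, 0.6], [43.9, 0.6], [37.9, 0.3], [31.9, 0.3], [25.8, 0.3]]
w4 76.5 [(np.float64(317.0), 47), (np.float64(317.0), 47), (np.float64(317.0), 47), (np.float64(317.5), 46), (np.float64(317.0), 45), (np.float64(317.5), 46), (np.float64(317.5), 46), (np.float64(317.0), 45), (np.float64(317.0), 45), (np.float64(317.0), 45), (np.float64(317.0), 45), (np.float64(317.0), 45)]
[[94.0, -0.1], [90.1, -0.6], [86.0, -0.6], [81.9, -0.6], [77.8, -0.3], [73.6, -0.6], [69.5, -0.3], [65.4, -0.3], [61.2, -0.6], [57.0, -0.6], [52.7, -0.5], [48.4, -0.5], [44.1, -0.5]]
```

```bash
python3 -m inch '[[-0.6,1.6,0,-4],[-1.9,4.8,0,-10],[-3.2,8,0,-18],[-4.6,11.5,0,-26],[-6,15,0,-34],[-7.5,18.5,0,-42],[-9,22.5,0,-50],[-10.5,26,0,-58]]'; python3 -m inch '[[0,0,0,-8],[0,0,0,-16],[0,0,0,-24],[0,0,0,-32],[0,0,0,-40],[0,0,0,-48],[0,0,0,-56],[0,0,0,-64]]';python3 -m inch '[[0,0,0,-8],[0,0,0,-15],[0,0,0,-19],[0,0,0,-21],[0,0,0,-21],[0,0,0,-21],[0,0,0,-21],[0,0,0,-21]]'
python3 - <<'E'
from h import *
s=env.read_state();p=np.array(s['position']);tx=R.from_quat(s['tcp_rot']).as_matrix()[:,0]
print(p,np.degrees(np.arctan2(tx[1],tx[0])),tocmd(np.array([517.5,84.5,97])-p))
for n in('top','scene'):snap(n,n+'1')
a=cv2.imread('pics/top1.png')[130:230,190:310];b=cv2.imread('pics/scene1.png')[200:300,220:340]
cv2.imwrite('pics/ts1.png',np.vstack([cv2.resize(x,(360,300),interpolation=cv2.INTER_CUBIC) for x in(a,b)]))
E
```

```text
time: 10.75
position: [516.3, 85.8, 95.4]
tcp_rot: [-0.656, 0.755, 0.0, -0.001]
ft_force: [1.8, 1.1, -2.1]
gripper_width: 23.7
grasp_force: 45.0
time: 11.55
position: [516.6, 84.0, 95.2]
tcp_rot: [0.956, -0.293, -0.001, 0.001]
ft_force: [0.1, -0.2, -1.8]
gripper_width: 23.6
grasp_force: 45.0
time: 12.35
position: [517.3, 84.3, 96.3]
tcp_rot: [0.993, -0.116, -0.0, 0.0]
ft_force: [0.4, -0.6, -2.6]
gripper_width: 23.8
grasp_force: 45.0
[517.3369825   84.25196766  96.33422464] -13.375625773896848 [ 0.01 -0.03 -0.07]
```

View pics/ts1.png

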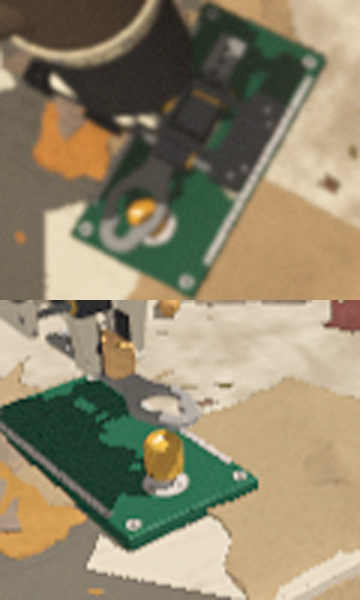

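The top crop shows the nut seen through the bar's eye ring. The scene crop shows the head just above and behind the nut, so the eye looks about right. I'll lower gently.

```bash
python3 -m inch '[[0,0,0.5,0],[0,0,1.2,0],[0,0,1.9,0],[0,0,2.4,0],[0,0,2.7,0],[0,0,2.9,0],[0,0,3,0],[0,0,3,0]]'; python3 -m inch '[[0,0,0.1,0],[0,0,0.2,0],[0,0,0.3,0],[0,0,0.4,0],[0,0,0.5,0],[0,0,0.6,0],[0,0,0.6,0],[0,0,0.6,0]]'
```

```text
time: 13.25
position: [517.5, 84.3, 66.5]
tcp_rot: [0.993, -0.116, 0.0, 0.0]
ft_force: [0.7, -0.3, -3.4]
gripper_width: 23.6
grasp_force: 45.0
time: 14.05
position: [517.5, 84.3, 60.5]
tcp_rot: [0.993, -0.116, -0.0, 0.0]
ft_force: [0.0, -0.4, -4.2]
gripper_width: 23.6
grasp_force: 45.0
```

```bash
python3 -m inch '[[0,0,0.1,0],[0,0,0.2,0],[0,0,0.3,0],[0,0,0.4,0],[0,0,0.5,0],[0,0,0.6,0],[0,0,0.7,0],[0,0,0.8,0]]'
python3 - <<'E'
from h import *
s=env.read_state();print(s['torque'],s['position'])
c=snap('scene','scene2');snap('top','top2')
a=cv2.imread('pics/top2.png')[165:230,210:275];b=cv2.imread('pics/scene2.png')[215:290,240:315]
cv2.imwrite('pics/ts2.png',np.vstack([cv2.resize(x,(300,300),interpolation=cv2.INTER_CUBIC) for x in(a,b)]))
E
```

```text
time: 14.85
position: [517.4, 84.3, 52.5]
tcp_rot: [0.993, -0.116, -0.0, 0.0]
ft_force: [-0.2, 0.4, -2.4]
gripper_width: 23.8
grasp_force: 45.0
[-0.00295371 -0.00079898  0.04929836] [517.44787764  84.29881651  52.47491395]
```

View pics/ts2.png

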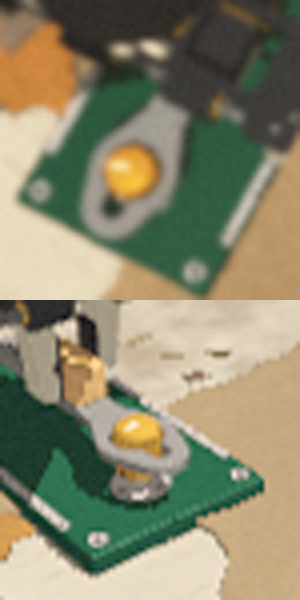

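The nut stands inside the eye in both crops and no contact force shows. That was the tenth picture, so I'll work from force and position readings from here.

```bash
python3 -m inch '[[0,0,0.3,0],[0,0,0.7,0],[0,0,1.1,0],[0,0,1.5,0],[0,0,1.9,0],[0,0,2.1,0],[0,0,2.2,0],[0,0,2.2,0]]'; python3 -m inch '[[0,0,0.1,0],[0,0,0.2,0],[0,0,0.3,0],[0,0,0.4,0],[0,0,0.5,0],[0,0,0.5,0],[0,0,0.5,0],[0,0,0.5,0]]'
```

```text
time: 15.75
position: [517.4, 84.3, 30.4]
tcp_rot: [0.993, -0.116, -0.0, 0.0]
ft_force: [0.1, -0.4, -2.7]
gripper_width: 23.5
grasp_force: 45.0
time: 16.55
position: [517.5, 84.3, 25.6]
tcp_rot: [0.993, -0.116, 0.0, -0.0]
ft_force: [1.2, 0.1, -3.4]
gripper_width: 24.1
grasp_force: 45.0
```

```bash
python3 -m inch '[[0,0,0.05,0],[0,0,0.1,0],[0,0,0.15,0],[0,0,0.2,0],[0,0,0.25,0],[0,0,0.3,0],[0,0,0.3,0],[0,0,0.3,0]]'; python3 -c "
from h import *
s=env.read_state();print(s['ft_force'],s['torque'])"
```

```text
time: 17.35
position: [517.6, 84.4, 24.9]
tcp_rot: [0.993, -0.116, 0.001, -0.0]
ft_force: [-9.8, 1.4, 26.2]
gripper_width: 23.7
grasp_force: 45.0
[-9.764849    1.39175394 26.22871417] [-1.40840283e-03  3.89513218e+00 -2.66727156e-02]
```

Contact came about 3 mm early, with the moment placing it at the head, so the bar hangs slightly nose-down. I'll ease up, release so it settles flat, and regrip lower.

```bash
python3 -m inch '[[0,0,-0.05,0],[0,0,-0.1,0],[0,0,-0.15,0],[0,0,-0.2,0],[0,0,-0.2,0],[0,0,-0.2,0],[0,0,-0.2,0],[0,0,-0.2,0]]'; python3 -m inch '[[0,0,0,0],[0,0,0,0],[0,0,0,0],[0,0,0,0],[0,0,0.1,0],[0,0,0.2,0],[0,0,0.3,0],[0,0,0.3,0]]' -0.2;python3 -m inch '[[0,0,0,0],[0,0,0,0],[0,0,0,0],[0,0,0,0],[0,0,0,0],[0,0,0,0],[0,0,0,0],[0,0,0,0]]' -1 30
```

```text
time: 18.15
position: [517.6, 84.4, 25.0]
tcp_rot: [0.993, -0.116, 0.0, -0.0]
ft_force: [-3.8, 0.6, 7.3]
gripper_width: 23.7
grasp_force: 45.0
time: 18.95
position: [517.4, 84.2, 21.4]
tcp_rot: [0.993, -0.116, -0.0, 0.0]
ft_force: [-0.5, 0.1, -0.3]
gripper_width: 35.3
grasp_force: 0.0
time: 19.75
position: [517.5, 84.4, 21.6]
tcp_rot: [0.993, -0.116, 0.0, -0.0]
ft_force: [-0.2, 1.2, -0.7]
gripper_width: 24.0
grasp_force: 30.0
```

```bash
python3 -m inch '[[0.2,0,0,0],[0.4,0,0,0],[0.6,0,0,0],[0.8,0,0,0],[1,0,0,0],[1.2,0,0,0],[1.3,0,0,0],[1.3,0,0,0]]'; python3 -m inch '[[0.1,0,0,0],[0.2,0,0,0],[0.3,0,0,0],[0.4,0,0,0],[0.5,0,0,0],[0.6,0,0,0],[0.7,0,0,0],[0.7,0,0,0]]'
```

```text
time: 20.55
position: [530.3, 81.2, 21.6]
tcp_rot: [0.993, -0.116, 0.0, 0.0]
ft_force: [-3.1, 0.1, 3.5]
gripper_width: 23.7
grasp_force: 30.0
time: 21.35
position: [537.1, 79.7, 21.6]
tcp_rot: [0.993, -0.116, 0.0, 0.0]
ft_force: [-2.8, 1.0, 4.5]
gripper_width: 23.9
grasp_force: 30.0
```

```bash
python3 -m inch '[[0.05,0,0,0],[0.1,0,0,0],[0.15,0,0,0],[0.2,0,0,0],[0.25,0,0,0],[0.3,0,0,0],[0.3,0,0,0],[0.3,0,0,0]]'; python3 -m inch '[[0.04,0,0,0],[0.08,0,0,0],[0.1,0,0,0],[0.1,0,0,0],[0.1,0,0,0],[0.1,0,0,0],[0.1,0,0,0],[0.1,0,0,0]]'
```

```text
time: 22.15
position: [539.5, 79.0, 21.6]
tcp_rot: [0.993, -0.116, -0.0, 0.0]
ft_force: [-6.4, 1.4, 6.0]
gripper_width: 23.6
grasp_force: 30.0
time: 22.95
position: [539.6, 79.0, 21.6]
tcp_rot: [0.993, -0.116, -0.001, 0.0]
ft_force: [-10.0, 5.8, 10.0]
gripper_width: 24.0
grasp_force: 30.0
```

```bash
python3 -m inch '[[0.04,0,0,0],[0.08,0,0,0],[0.1,0,0,0],[0.1,0,0,0],[0.1,0,0,0],[0.1,0,0,0],[0.1,0,0,0],[0.1,0,0,0]]'; python3 -m inch '[[-0.05,0,0,0],[-0.1,0,0,0],[-0.15,0,0,0],[-0.18,0,0,0],[-0.18,0,0,0],[-0.18,0,0,0],[-0.18,0,0,0],[-0.18,0,0,0]]'
```

```text
time: 23.75
position: [539.7, 78.9, 21.6]
tcp_rot: [0.993, -0.116, -0.001, 0.0]
ft_force: [-15.5, 7.2, 14.0]
gripper_width: 23.7
grasp_force: 30.0
time: 24.55
position: [539.7, 78.9, 21.6]
tcp_rot: [0.993, -0.116, -0.0, 0.0]
ft_force: [-5.7, 2.0, 7.1]
gripper_width: 24.0
grasp_force: 30.0
```

```bash
python3 -m inch '[[0,0,0,0],[0,0,0,0],[0,0,0,0],[0,0,0,0],[0,0,-0.5,0],[0,0,-2,0],[0,0,-4,0],[0,0,-6,0]]' -0.2;python3 -m inch '[[0,0,-3,-8],[-2,0,-4,-16],[-4,0,-4,-24],[-6,0,-4,-32],[-8,0,-4,-40],[-9,0,-4,-48],[-9.8,0,-4,-56],[-9.8,0,-4,-64]]' 0.15;python3 -m inch '[[0,0,0,-8],[0,0,0,-16],[0,0,0,-24],[0,0,0,-32],[0,0,0,-40],[0,0,0,-48],[0,0,0,-54],[0,0,0,-54]]';  python3 - <<'E'
from h import *
s=env.read_state();p=np.array(s['position']);tx=R.from_quat(s['tcp_rot']).as_matrix()[:,0]
print(p,np.degrees(s['joint_positions']).round(1),np.degrees(np.arctan2(tx[1],tx[0])),tocmd(np.array([444.8,102,33])-p))
c=snap('wrist','w5');Hh=hsv(c);o=(Hh[...,0]>8)&(Hh[...,0]<28)&(Hh[...,1]>110)&(Hh[...,2]>90)
for n in('top','scene'):snap(n,n+'3')
print([b[:2] for b in blobs(o,200)],proj(c,[444.8,102,59],True),np.argwhere(o).shape)
E
```

```text
time: 25.35
position: [540.0, 78.9, 82.4]
tcp_rot: [0.993, -0.116, -0.0, 0.0]
ft_force: [0.3, -0.1, -0.1]
gripper_width: 35.0
grasp_force: 0.0
time: 26.15
position: [443.9, 101.7, 122.2]
tcp_rot: [0.902, 0.431, 0.0, -0.0]
ft_force: [1.1, 0.5, 0.3]
gripper_width: 50.3
grasp_force: 0.0
time: 26.95
position: [444.8, 101.6, 121.9]
tcp_rot: [0.611, 0.792, 0.0, 0.0]
ft_force: [-0.0, -0.2, 0.1]
gripper_width: 50.6
grasp_force: 0.0
[444.75513924 101.59456376 121.93211599] [ 37.7   5.6 -34.4   0.  -50.  157. ] 104.74311498754912 [0.04 0.01 8.89]
[(5212, array([411.2, 113.8])), (281, array([591.4, 179.9])), (1352, array([317. , 204.6])), (4726, array([620.8, 296.6])), (562, array([406.5, 238.7])), (395, array([224. , 288.1])), (390, array([410.3, 288.3])), (1005, array([ 11.6, 327.7])), (3074, array([374.8, 328.7])), (2198, array([ 24.4, 370.1])), (401, array([ 59.1, 385.6]))] [316.09189722 210.57257258] (20226, 2)
```

```bash
python3 -m inch '[[0,0,2,-6],[0,0,4,-10],[0,0,6,-10],[0,0,7.5,-10],[0,0,8.4,-10],[0,0,8.8,-10],[0,0,8.9,-10],[0,0,8.9,-10]]'; python3 -m inch '[[0,0,0,0],[0,0,0,0],[0,0,0,0],[0,0,0,0],[0,0,0,0],[0,0,0,0],[0,0,0,0],[0,0,0,0]]' -1 20; python3 -c "
from h import *
s=env.read_state();print(s['ft_force'],s['torque'],np.degrees(s['joint_positions'])[5])"
```

```text
time: 27.9
position: [445.0, 101.8, 33.0]
tcp_rot: [0.54, 0.842, 0.0, 0.0]
ft_force: [0.3, 0.3, 0.1]
gripper_width: 50.1
grasp_force: 0.0
time: 28.7
position: [444.9, 101.7, 32.8]
tcp_rot: [0.54, 0.842, 0.0, 0.0]
ft_force: [0.6, 0.4, 4.2]
gripper_width: 30.7
grasp_force: 20.0
[0.59655906 0.38464486 4.23684273] [0.05815134 0.0054413  0.02801305] 166.92566141396267
```

```bash
cat > st.py <<'E'
from h import *
s=env.read_state();tx=R.from_quat(s['tcp_rot']).as_matrix()[:,0]
print('Tz',round(s['torque'][2],3),'F',np.round(s['ft_force'],1),'yaw',round(np.degrees(np.arctan2(tx[1],tx[0])),1),'q6',round(np.degrees(s['joint_positions'][5]),1))
E
R='[[0,0,0.01,8],[0,0,0.02,16],[0,0,0.03,24],[0,0,0.04,32],[0,0,0.05,40],[0,0,0.05,48],[0,0,0.06,56],[0,0,0.07,64]]'
python3 -m inch '[[0,0,0.01,8],[0,0,0.02,16],[0,0,0.03,24],[0,0,0.04,32],[0,0,0.05,40],[0,0,0.05,48],[0,0,0.06,56],[0,0,0.07,64]]'; python3 st.py
python3 -m inch '[[0,0,0.01,8],[0,0,0.02,16],[0,0,0.03,24],[0,0,0.04,32],[0,0,0.05,40],[0,0,0.05,48],[0,0,0.06,56],[0,0,0.07,64]]'|head -2; python3 st.py
python3 -m inch '[[0,0,0.01,8],[0,0,0.02,16],[0,0,0.03,24],[0,0,0.04,32],[0,0,0.05,40],[0,0,0.05,48],[0,0,0.06,56],[0,0,0.07,62]]'|head -2; python3 st.py
```

```text
time: 29.5
position: [444.7, 101.7, 32.0]
tcp_rot: [0.905, 0.425, 0.0, -0.0]
ft_force: [-1.2, 0.8, 4.9]
gripper_width: 30.6
grasp_force: 20.0
Tz -0.033 F [-1.2  0.8  4.9] yaw 50.3 q6 102.6
time: 30.3
position: [444.7, 101.9, 31.3]
Tz 0.041 F [-2.3  2.2  4.4] yaw -13.7 q6 38.6
time: 31.1
position: [444.8, 102.0, 30.6]
Tz -0.015 F [-1.9  3.1  5.1] yaw -75.6 q6 -23.4
```

```bash
python3 -m inch '[[0,0,0,3],[0,0,0.01,6],[0,0,0.01,9],[0,0,0.01,12],[0,0,0.02,15],[0,0,0.02,18],[0,0,0.03,21],[0,0,0.03,24]]'|head -2; python3 st.py
python3 -m inch '[[0,0,0,3],[0,0,0.01,6],[0,0,0.01,9],[0,0,0.01,12],[0,0,0.02,15],[0,0,0.02,18],[0,0,0.03,21],[0,0,0.03,24]]'|head -2; python3 st.py
```

```text
time: 31.9
position: [444.8, 102.0, 30.4]
Tz -0.009 F [-1.9  2.2  5.1] yaw -99.5 q6 -47.2
time: 32.7
position: [444.9, 102.0, 30.1]
Tz 0.112 F [-2.4  2.3  4.4] yaw -123.5 q6 -71.2
```

```bash
python3 -m inch '[[0,0,0,1],[0,0,0,2],[0,0,0,3],[0,0,0,4],[0,0,0.01,5],[0,0,0.01,6],[0,0,0.01,7],[0,0,0.01,8]]'|head -2; python3 st.py; python3 st.py
```

```text
time: 33.5
position: [445.0, 102.0, 30.0]
Tz 0.022 F [-2.   3.6  4.9] yaw -131.3 q6 -79.1
Tz 0.022 F [-2.   3.6  4.9] yaw -131.3 q6 -79.1
```

```bash
python3 -m inch '[[0,0,0,2],[0,0,0,4],[0,0,0.01,6],[0,0,0.01,8],[0,0,0.01,10],[0,0,0.01,12],[0,0,0.02,14],[0,0,0.02,16]]'|head -2; python3 st.py;python3 -m inch '[[0,0,0,2],[0,0,0,4],[0,0,0.01,6],[0,0,0.01,8],[0,0,0.01,10],[0,0,0.01,12],[0,0,0.02,14],[0,0,0.02,16]]'|head -2; python3 st.py
```

```text
time: 34.3
position: [445.0, 102.0, 29.8]
Tz 0.046 F [-2.3  2.   6.5] yaw -147.4 q6 -95.1
time: 35.1
position: [445.0, 101.9, 29.6]
Tz 0.025 F [-0.8  3.2  5.2] yaw -163.4 q6 -111.1
```

```bash
python3 -m inch '[[0,0,0,2],[0,0,0,4],[0,0,0.01,6],[0,0,0.01,8],[0,0,0.01,10],[0,0,0.01,12],[0,0,0.02,14],[0,0,0.02,16]]'|head -2; python3 st.py;python3 -m inch '[[0,0,0,2],[0,0,0,4],[0,0,0.01,6],[0,0,0.01,8],[0,0,0.01,10],[0,0,0.01,12],[0,0,0.02,14],[0,0,0.02,16]]'|head -2; python3 st.py
```

```text
time: 35.9
position: [445.1, 101.9, 29.4]
Tz 0.458 F [-2.9  1.2  6.4] yaw -179.3 q6 -127.1
time: 36.7
position: [445.2, 101.8, 29.2]
Tz 0.365 F [-0.9  1.1  5.2] yaw 164.7 q6 -143.1
```

It bottomed between q6 = -111° and -127°: torque rose to about 0.4 N m and the pads slipped. I'll release and regrip to clear the wind-up, then back off 90°.

```bash
python3 -m inch '[[0,0,0,0],[0,0,0,0],[0,0,0,0],[0,0,0,0],[0,0,0,0],[0,0,0,0],[0,0,0,0],[0,0,0,0]]' 0 ; python3 -m inch '[[0,0,0,0],[0,0,0,0],[0,0,0,0],[0,0,0,0],[0,0,0,0],[0,0,0,0],[0,0,0,0],[0,0,0,0]]' -1 25; python3 st.py; python3 -m inch '[[0,0,0,1],[0,0,0,2],[0,0,0,3],[0,0,0,3],[0,0,0,3],[0,0,0,3],[0,0,0,3],[0,0,0,3]]'|head -2;python3 st.py
```

```text
time: 37.5
position: [444.7, 101.6, 29.0]
tcp_rot: [0.133, 0.991, -0.0, -0.0]
ft_force: [0.2, -0.5, 0.3]
gripper_width: 43.6
grasp_force: 0.0
time: 38.3
position: [444.8, 101.8, 29.0]
tcp_rot: [0.133, 0.991, 0.0, 0.0]
ft_force: [-0.8, 4.0, 0.3]
gripper_width: 31.0
grasp_force: 25.0
Tz 0.004 F [-0.8  4.   0.3] yaw 164.7 q6 -143.1
time: 39.1
position: [444.8, 101.8, 29.0]
Tz 0.504 F [-2.   4.7  1.1] yaw 161.7 q6 -146.1
```

```bash
python3 -m inch '[[0,0,0,-1],[0,0,0,-2],[0,0,0,-2],[0,0,0,-2],[0,0,0,-2],[0,0,0,-2],[0,0,0,-2],[0,0,0,-2]]'|head -2;python3 st.py; python3 -m inch '[[0,0,0,-0.5],[0,0,0,-0.5],[0,0,0,-0.5],[0,0,0,-0.5],[0,0,0,-0.5],[0,0,0,-0.5],[0,0,0,-0.5],[0,0,0,-0.5]]'|head -2;python3 st.py
```

```text
time: 39.9
position: [444.8, 101.8, 29.0]
Tz 0.045 F [-1.9  4.9  0.6] yaw 163.6 q6 -144.1
time: 40.7
position: [444.8, 101.8, 29.0]
Tz 0.046 F [-1.5  5.7  1. ] yaw 164.1 q6 -143.6
```

```bash
python3 -m inch '[[0,0,-0.01,-8],[0,0,-0.02,-16],[0,0,-0.03,-24],[0,0,-0.04,-32],[0,0,-0.05,-40],[0,0,-0.05,-48],[0,0,-0.06,-56],[0,0,-0.07,-60]]'|head -2;python3 st.py; python3 -m inch '[[0,0,-0.01,-6],[0,0,-0.01,-12],[0,0,-0.02,-18],[0,0,-0.02,-24],[0,0,-0.03,-28],[0,0,-0.03,-29.4],[0,0,-0.03,-29.4],[0,0,-0.03,-29.4]]'; python3 st.py
python3 - <<'E'
from h import *
c=snap('wrist','w6');t=snap('top','top6')
S=hsv(c);w=(S[...,1]<70)&(S[...,2]>120);w[:180]=0;w[300:]=0;w[:,280:][:,80:]=0;w[:,:280]=0
print([b[:2] for b in blobs(w,8)])
h,s,v=[S[...,i] for i in range(3)];o=(h>8)&(h<28)&(s>110)&(v>90);o[:, :270]=0;o[:,370:]=0
print([b[:2] for b in blobs(o,40)])
p=np.array(env.read_state()['position'])
print('nut top proj',proj(c,[444.8,101.8,57.6],True))
# bar grip in top view
S=hsv(t);h,s,v=[S[...,i] for i in range(3)];o=(h>8)&(h<28)&(s>130)&(v>130);o[:140]=0;o[230:]=0;o[:,:225]=0;o[:,310:]=0
print([(b[0],b[1],onz(t,b[1],50).round(1)) for b in blobs(o,8)],'expected grip',proj(t,[540.7,78.8,50]))
E
```

```text
time: 41.5
position: [444.8, 101.7, 29.7]
Tz -0.045 F [-1.9  4.8 -0.2] yaw -135.6 q6 -83.3
time: 42.3
position: [444.8, 101.7, 30.0]
tcp_rot: [-0.598, 0.801, -0.0, 0.0]
ft_force: [-1.1, 4.8, 1.7]
gripper_width: 30.6
grasp_force: 25.0
Tz 0.05 F [-1.1  4.8  1.7] yaw -106.5 q6 -54.3
[(493, array([305.8, 214.5])), (74, array([291.9, 232.8])), (20, array([280.4, 240.7])), (142, array([356.8, 247.3])), (74, array([316.6, 266.5])), (1186, array([319.4, 292.1]))]
[(2619, array([317.5, 254.1])), (1304, array([313. , 331.6]))]
nut top proj [318.34213353 274.76348169]
[(51, array([233.8, 157.3]), array([561.5, 151.4,  50. ]))] expected grip [257.12848435 170.74011555]
```

Run:
```python
from h import *
for n,f in(('w6',True),('scene',False)):
    c=pickle.load(open('pics/w6.pkl','rb')) if f else snap('scene','scene6')
    e=proj(c,[541.1,79.0,50],f);print(n,'expected grip top',e)
    S=hsv(c);h,s,v=[S[...,i] for i in range(3)];o=(h>8)&(h<28)&(s>110)&(v>110)
    for b in blobs(o,15):
        if np.hypot(*(b[1]-e))<70: print(b[0],b[1],onz(c,b[1],50 if f else 40,f).round(1))
print({k:np.round(v,2).tolist() for k,v in env.read_state().items() if k in('ft_force','grasp_force','time','gripper_width')})
```

```text
w6 expected grip top [149.08117304 267.76038349]
1724 [149.2 248.9] [534.2  67.8  50. ]
scene expected grip top [252.93749055 234.4221475 ]
127 [298.3 187. ] [ 674.3 -273.7   40. ]
30 [262.4 224.1] [576.5   8.2  40. ]
22 [285.2 224.3] [522.7 -29.3  40. ]
183 [253.7 238.6] [536.6  81.7  40. ]
86 [270.9 252.6] [451.7 105.7  40. ]
518 [228.6 273. ] [469.9 225.7  40. ]
{'time': 42.45, 'ft_force': [-0.13, 4.9, 0.78], 'grasp_force': 25.0, 'gripper_width': 30.66}
```

The scene camera finds the bar's grip where it should be when the bar is home. The nut's white line also points the way the turns made imply. I'm handing in.

```bash
python3 -c "
from workcell import env
print(env.finish_job())"
```

```text
the job is handed in; nothing more can be done
None
```

I hung the bar on the post and drew it back until the post stopped it at the slot's closed end, screwed the nut down until it bottomed and backed it off a quarter turn (to within a degree or two), and handed in at about 42 s with the gripper still holding the nut at 25 N; I was out of pictures by then, so the end state was checked only from force, position and image measurements.

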